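# Seat a flanged shaft in the V-blocks and hold it down

### The job

Take the flanged shaft from the wooden rack and lay it gently in the pair of V-blocks, with the flange at the dial-indicator end, hanging just clear outside the block there, so that both blocks carry only the thick ground part of the shaft. Then hold it pressed squarely down onto both sloping faces of the Vs with a firm push of about 20 N while I zero the indicator: you finish still holding it down like that, without letting go. Do not bump the indicator or move anything else on the bench.

Things in the scene. Friction and masses are not known exactly. Their poses are not given: they have to be found in the camera images.
- shaft: flanged steel shaft, 0.52 kg, level in either rack notch, axis 50 mm above the bench. Origin on the axis at mid-journal; x runs along the axis from flange to tail. Ground journal: 20 mm diameter, 165 long (x -82.5 to 82.5 mm); tail: 15 diameter, 30 long. Balances at about x = -5 mm. Grip it across the journal from above, between the rack's rails. Its roll does not matter
- flange (a point): centre of the flange's inner face (towards the journal), on the shaft's axis at x = -82.5 mm of the shaft; axes as the shaft's. The round flange is 40 mm in diameter, 8 mm thick and lies beyond this point, to -x
- vstand: fixed grey steel plate, 120 mm wide, 22 thick, x -200 to 120 mm, with a pair of steel V-blocks. Origin under the plate, midway between the blocks; x along the groove, z up; dial indicator at the -x end. Each block is 38 mm long (x 35 to 73 and -73 to -35 mm), 50 wide, its top 72 mm above the bench; the 70 mm gap between them is free down to the plate
- seat (a point): point on the stand where the shaft's origin lies when the journal is seated and lengthwise central: 70.1 mm above the bench, midway between the blocks, over the groove's middle; axes as the stand's. With the flange to -x it then hangs 9.5 mm clear of the block. The groove is 90 degrees, 32 mm wide at the top, 16 deep; rigid, no springs
- vee_near: the 45 degree sloping faces of both V-blocks on the +y side of the groove (nearer the robot); fixed to the stand, same origin and axes as the stand
- vee_far: the 45 degree sloping faces of both V-blocks on the -y side of the groove (farther from the robot); fixed to the stand, same origin and axes as the stand
- indicator: dial indicator on its magnetic base, fixed on the plate; same origin and axes as the stand. Base block 42 x 58 mm, 50 high, centred at x = -168 mm, y = 0; a post there reaches 237 mm above the bench; the dial (57 mm diameter) hangs from an arm at y = -70 mm, its centre 177 mm above the bench
- rack: fixed wooden rack, 126 x 180 mm; origin under its centre. Two rails parallel to y (18 mm thick, centred at x = -48 and 48 mm, 50 high) with notches 22 mm wide, 10 deep at y = -40 and 40 mm, where the two shafts lie along x, 80 mm apart; 78 mm free between the rails, down to a 12 mm base board
- plain_shaft: plain steel shaft without flange, 20 mm diameter, 200 mm long, in the rack's other notch; to stay there. Origin on its axis at its middle
- grease_tin: closed tin, 72 mm diameter, 85 mm high, standing on the bench; origin under its centre; to be left alone
- wrench: wrench, 170 mm long, lying flat on the bench; to be left alone
Things that resemble listed ones, but are neither listed nor needed, are in the scene too. Leave any purple, turquoise or yellow look-alike of the shaft alone.

How it is judged (in metres and radians):
At the end, for the whole second after the job is handed in: Shaft seated in both Vs (axis within 2 mm of its seat, 0.02 rad), flange at the indicator end, 1.5 to 17.5 mm clear of the block, at rest, fingers still pressing: over 6 N on the sloping faces of each side (its weight alone gives 3 to 4 N). Other loose things within 20 mm of their start (x of shaft in the frame of vstand between -0.008 and 0.008 m and y of shaft in the frame of vstand between -0.002 and 0.002 m and z of shaft in the frame of vstand between 0.0675 and 0.072 m and x of flange in the frame of vstand below -0.07 m and angle between the x axis of shaft and the x axis of vstand, either way round below 0.02 rad and contact force between shaft and vee_near above 6 N and contact force between shaft and vee_far above 6 N and contact force between the fingers and shaft above 5 N and linear speed of shaft below 0.02 m/s and distance of each of plain_shaft, grease_tin, wrench from where it was at the start of the episode below 0.02 m); the arm keeps its last pose, push and grip.
It fails at once if the dial indicator is bumped (over 3 N) (contact force between indicator and anything else above 3 N).
It fails at once if the shaft is dropped or thrown into the V-blocks (faster than 0.35 m/s within 30 mm of its seat) (distance between shaft and seat below 0.03 m and linear speed of shaft above 0.35 m/s).
It fails at once if the shaft is rammed into the V-blocks (over 70 N on one side) (contact force between shaft and vee_near above 70 N or contact force between shaft and vee_far above 70 N).
It fails at once if the plain shaft, the tin or the wrench is moved by more than 20 mm (distance of any of plain_shaft, grease_tin, wrench from where it was at the start of the episode above 0.02 m).
It also fails if it takes over 42 s, if anything falls off the work surface, if the arm or the gripper's body presses on something with over 40 N, if the wrist force passes 120 N, or if a joint passes its speed limit or range.

### The arm

A 6-joint arm with a two-finger parallel gripper is mounted at the origin on the work surface. World frame = base frame: x ahead of the robot, y to its left, z up, the work surface at z = 0. Lengths are in mm, angles in rad, forces in N, time in s.
With the tool pointing down it reaches from about 300 to 950 mm from the base axis. Payload 3.1 kg.
Tool frame: the origin (TCP) lies on the mounting face of the last link; the fingertips stand 173 mm ahead of it and the grasp point (between the pads) lies 155 mm ahead of it; z points along the fingers, x is the direction in which the jaws open and shut, and the axes are right-handed (so a half turn about z gives the same grasp; the last joint's range is limited). The gripper opens to 85 mm and grips with 20 to 120 N. Pads are 22 mm wide; open, the fingers measure 114 mm over their backs; the gripper's body (76 mm by 85 mm) begins 54 mm behind the grasp point. The pads swing forward as they close: fully open they stand 13 mm farther back than shut.
Start: joints at [-0.07, 0.308, 1.634, -0, 1.2, -0.07], TCP at [625.007, -0.028, 404.672] pointing down, gripper open.
Joint ranges: [-3.06, 3.06], [-0.79, 1.96], [0.05, 2.63], [-1.19, 4.34], [0.05, 2.64], [-2.94, 2.94]. Speed limits (rad/s): [2.79, 2.79, 3.14, 3.14, 3.14, 3.14].

### API

Orientations are given as [roll, pitch, yaw] about the fixed x, y, z axes, in that order (R = Rz(yaw) Ry(pitch) Rx(roll)).
In Python, from rig import robot gives the robot as it stands.
- The arm moves only by the tool carry_out, never from a script. Its argument "steps" is a list of rows, each a list of 3 entries, a list of its own where there are three numbers: the shift along the tool's x, y, z in m, then the turn about the tool's z in rad, then the opening, from -1 (shut) to 1 (fully open), so that 0 is half open. In form: [[[dx, dy, dz], twist, hand], ...]. A call has 1 to 10 rows; each row shifts and turns the commanded pose from where the row before left it, along the tool's axes as they then stand; what a row does not reach is not made up. A row lasts 1/12 s, in which the tool goes at most 41.7 mm and 7.16 degrees, less where a joint would pass 70% of its speed; a pose out of reach is approached as far as the arm can. A call with a gripper value outside its range is refused whole. The fingers move at their own pace and stop on an object; the grip force is fixed at half the most. Time passes only in rows, so rows that do not move let the fingers close. It gives the time, the measured TCP pose, the force and the opening at its end, in the units of the state.
- robot.read_state(): the state, without advancing time (a new reading comes with each control period).
- robot.capture(name): name is "scene" or "side" or "wrist"; returns a dict with "img" (400x640x3 uint8, red, green, blue), "range_z" (400x640 float32, mm along the optical axis (not along the pixel's ray), 0 where there is no reading), "fx", "fy", "cx", "cy" (pixels), "pose" (4x4, takes a point from camera to world coordinates). Camera axes: x right, y up, looking along -z (the intrinsics and any distortion apply to the point x, -y, -z); pixel columns grow to the right and rows downward; lengths in mm; the calibration is good to about 2 mm. A picture is of the moment at which its call begins.
- robot.job_done(): hands the job in, once; it reports no verdict.
Trained networks look in a picture, given as the dict that the camera call returned (one of the last four; its "shot" number tells which), for a name from the list of things; names that differ only in an ending like _2 or _b are one class to them, and where a whole thing is asked for, a point or a joint stands for the part that bears it (a point fixed in the world has none). Each returns a list of dicts, best first, with "confidence" (0 to 1); they miss things now and then, are a little off and sometimes report something else, mostly with a low value. They report only what shows in the picture. A call takes as long as a camera call. They do not tell look-alikes from the thing itself.
- robot.search_frame(label, picture): "point" ([x, y, z] in mm, in world coordinates, good to about 4 mm: the middle of the surface that is visible of it).
- robot.trace(label, picture): "pixels" (400x640 bool, what is visible of it).
The state is a dict: "time_s": time; "q": joint angles; "joint_velocities": joint speeds; "joint_efforts": joint torques, N m; "tool_pos": TCP position; "eef_rot": TCP orientation; "ft_force": force on the tool from outside, world axes, zero at the start; "wrist_torque": the same for the moment, N m; "grip_width": opening from 0.0 (shut) to 1.0 (fully open).
Only numpy, scipy, OpenCV 4.12 (cv2) and the standard library are available. Lean on these libraries where they do the work, as an engineer would, in place of code of your own. Each camera call takes 0.05 s, during which the arm holds its last target. There are 200 camera calls.

## Working session

There is one attempt and no reset: what is moved stays moved. The work goes in short steps, Python scripts to look and compute and a tool call to move; the robot and the scene stay as the last step left them, time stands still between calls to the robot, and variables do not carry over. Pictures are saved under pics/ and viewed, about 8 in all and at most 12, crops included, and the job is handed in when it is done.

Besides the shell and the picture viewer there is one more tool, called after "Call:" in YAML: its name, and indented under it one key for each argument. carry_out: Moves the arm, as the interface text tells. Its arguments: {"type":"object","properties":{"steps":{"type":"array","items":{"type":"array"}}},"required":["steps"]}

```bash
ls; mkdir -p pics
python3 - <<'E'
from rig import robot
import cv2
s=robot.read_state(); print(s)
for n in("scene","side"):
    c=robot.capture(n); cv2.imwrite(f"pics/{n}0.png",c["img"][:,:,::-1])
    for l in("shaft","flange","vstand","rack","plain_shaft","indicator","grease_tin","wrench"):
        print(n,l,[(d["point"],round(d["confidence"],2)) for d in robot.search_frame(l,c)][:4])
E
```

```text
pics
{'time_s': 0.0, 'q': array([-6.97369533e-02,  3.09018539e-01,  1.63517957e+00,  3.44544007e-05,
        1.19970869e+00, -6.97351626e-02]), 'joint_velocities': array([-0.00013886,  0.00051397,  0.00049549, -0.00072732, -0.00089838,
        0.00025801]), 'joint_efforts': array([ 1.43707580e-04, -4.15252447e+01, -2.76667070e+01, -1.74997494e-04,
        1.01000658e-02, -1.14578896e-05]), 'tool_pos': array([ 6.24579545e+02, -1.63983121e-02,  4.03441517e+02]), 'eef_rot': array([-3.14139940e+00,  2.30628291e-03, -1.40991607e-05]), 'ft_force': array([-0.13770278,  0.00112964,  0.48824089]), 'wrist_torque': array([ 0.01830407,  0.02663581, -0.01157671]), 'grip_width': 1.0008534062222045}
scene shaft [([295.8, -207.6, 21.1], 0.97), ([599.7, 219.9, 58.2], 0.66), ([231.9, 207.1, 17.7], 0.65), ([584.6, 530.3, 19.9], 0.62)]
scene flange [([301.0, -206.5, 20.6], 0.94), ([596.4, 218.1, 54.3], 0.76), ([586.7, 527.6, 25.4], 0.65), ([233.6, 207.3, 22.4], 0.48)]
scene vstand [([558.8, -230.3, 19.0], 0.56)]
scene rack [([559.0, 258.8, 10.4], 0.74)]
scene plain_shaft [([552.4, 290.7, 57.0], 0.84)]
scene indicator [([594.2, -320.7, 193.9], 0.69), ([554.9, 258.3, 10.6], 0.69)]
scene grease_tin [([809.5, -38.6, 82.9], 0.92)]
scene wrench [([762.4, 170.0, 6.6], 0.72)]
side shaft [([332.5, 464.0, 17.3], 0.6), ([254.4, 234.1, 18.7], 0.59), ([540.5, 198.5, 60.4], 0.58), ([586.6, 531.4, 20.2], 0.51)]
side flange [([293.0, -232.5, 23.7], 0.95), ([252.6, 234.5, 18.5], 0.8), ([334.4, 468.0, 17.9], 0.7), ([587.5, 528.6, 21.0], 0.65)]
side vstand [([550.4, -258.3, 19.7], 0.58)]
side rack [([551.6, 207.8, 16.7], 0.79), ([532.4, -206.7, 65.0], 0.45), ([554.2, -257.0, 23.5], 0.21)]
side plain_shaft [([520.8, 274.3, 52.4], 0.79)]
side indicator [([582.2, -329.0, 140.2], 0.63), ([519.6, 276.9, 54.9], 0.19)]
side grease_tin [([799.7, -49.2, 67.0], 0.86)]
side wrench [([761.5, 162.3, 6.0], 0.53)]
```

View pics/scene0.png

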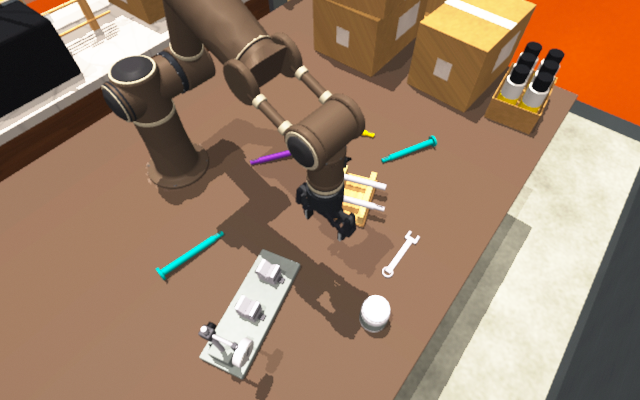

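View pics/side0.png

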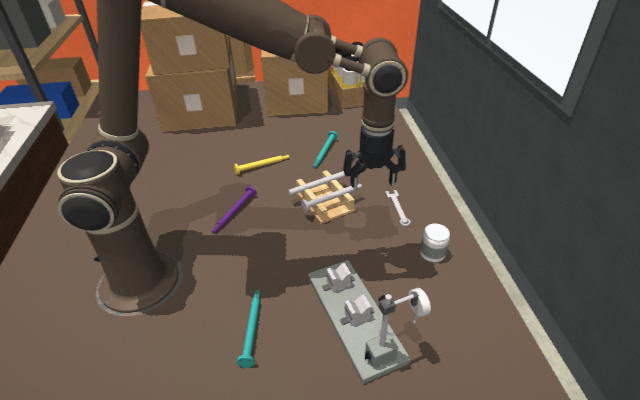

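Scene view: rack with two steel shafts at about (360,195), V-stand at (250,315) with the indicator at its lower-left end (230,345), tin (375,312), wrench (402,255). The side view shows the steel shaft whose flange is at (306,207), nearer the camera. The turquoise, purple and yellow look-alikes lie on the bench. Now I'll measure.

```bash
cat > h.py <<'E'
import numpy as np, cv2
from rig import robot
def cloud(c):
    z=c["range_z"].astype(float); v,u=np.indices(z.shape)
    P=np.stack([(u-c["cx"])/c["fx"]*z,-(v-c["cy"])/c["fy"]*z,-z,np.ones_like(z)],-1)@c["pose"].T
    P=P[...,:3]; P[z<=0]=np.nan; return P
def box(P,lo,hi):
    with np.errstate(invalid="ignore"): return P[((P>lo)&(P<hi)).all(-1)]
def rect(p):
    r=cv2.minAreaRect(p[:,:2].astype(np.float32)); return [np.round(x,1) for x in r]
E
python3 - <<'E'
from h import *
for n in("scene","side"):
    c=robot.capture(n); P=cloud(c)
    print(n,"dist" , [k for k in c], c["pose"][:3,3])
    p=box(P,[380,-480,14],[800,-60,29]); print("plate",len(p),np.median(p[:,2]),rect(p))
    p=box(P,[380,-480,66],[800,-60,78]); print("tops",len(p),rect(p))
    p=box(P,[420,120,42],[700,360,70])
    print("shafts",len(p),rect(p),np.percentile(p[:,2],[5,50,95]))
    im=c["img"]; 
    if n=="side": cv2.imwrite("pics/rack0.png",cv2.resize(im[155:235,270:380,::-1],None,fx=6,fy=6,interpolation=2))
E
```

```text
scene dist ['img', 'range_z', 'fx', 'fy', 'cx', 'cy', 'pose', 'shot'] [ 900.30079204 -351.44827432 1002.71188984]
plate 3600 23.053802159128736 [array([ 621.9, -214.4]), array([308.2, 355.1]), np.float64(89.9)]
tops 711 [array([ 670.3, -187.8]), array([309. , 262.3]), np.float64(13.4)]
shafts 783 [array([567.7, 267.6]), array([129.4, 198. ]), np.float64(36.4)] [48.20456977 55.52260818 62.54905266]
side dist ['img', 'range_z', 'fx', 'fy', 'cx', 'cy', 'pose', 'shot'] [ 390.99284416 -805.90291734  901.72887898]
plate 3722 22.430276839432565 [array([ 652.4, -178.2]), array([340.9, 319.6]), np.float64(14.3)]
tops 837 [array([ 673. , -191.3]), array([307.1, 264.3]), np.float64(13.5)]
shafts 1082 [array([542.9, 242.5]), array([202.9, 188.6]), np.float64(26.7)] [45.06428374 52.94470004 61.40285517]
```

View pics/rack0.png

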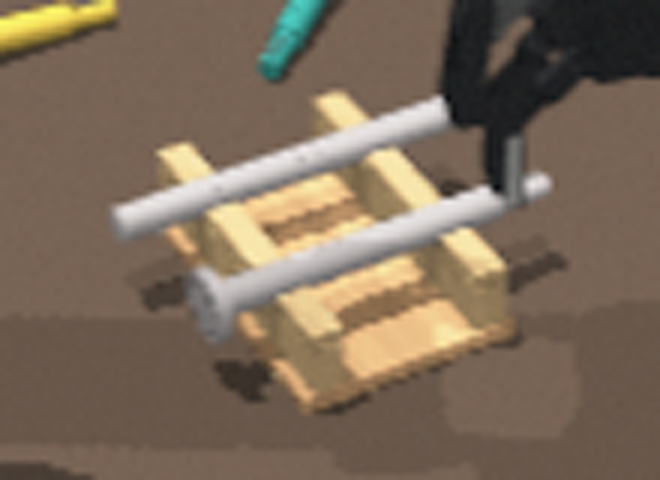

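The flanged steel shaft is the near one in the crop: its flange is at (207,303) and its thin tail at (538,183). The plain shaft is behind it, and the coloured ones are off the rack. Next I'll fit with tighter boxes.

Run:
```python
from h import *
for n in("scene","side"):
    c=robot.capture(n); P=cloud(c)
    p=box(P,[400,-450,14],[690,-90,29]); print("plate",len(p),rect(p))
    p=box(P,[400,-450,66],[690,-90,77]); 
    b=cv2.kmeans(p[:,:2].astype(np.float32),3,None,(3,50,.1),5,cv2.KMEANS_PP_CENTERS); print("tops",rect(p),b[2],np.bincount(b[1].ravel()))
    for l in("shaft","plain_shaft"):
        for d in robot.trace(l,c)[:6]:
            q=P[d["pixels"]]; q=q[np.isfinite(q).all(1)]
            m=np.median(q,0)
            if 430<m[0]<700 and 120<m[1]<380:
                q=q[(q[:,2]>46)&(q[:,2]<75)]
                print(l,d["confidence"],len(q),m.round(),rect(q),q[q[:,0].argmin()].round(),q[q[:,0].argmax()].round())
```

```text
plate 3227 [array([ 545.9, -215.3]), array([121.5, 288.6]), np.float64(14.7)]
tops [array([ 545.7, -217.5]), array([ 58.5, 262.3]), np.float64(15.3)] [[ 579.46844 -329.30603]
 [ 546.0097  -214.24648]
 [ 518.0278  -110.67106]] [316 214 167]
shaft 0.68 263 [595. 222.  58.] [array([594.2, 225.6]), array([123.1,  23.5]), np.float64(18.3)] [537. 205.  63.] [654. 241.  53.]
plain_shaft 0.8 273 [554. 292.  59.] [array([549.6, 294.8]), array([132.7,  24.1]), np.float64(19.5)] [487. 273.  62.] [614. 308.  52.]
plate 3498 [array([ 550. , -218.7]), array([121.2, 291.6]), np.float64(14.7)]
tops [array([ 548.6, -222. ]), array([ 57.9, 262.9]), np.float64(15.5)] [[ 576.81323  -331.4261  ]
 [ 550.27924  -218.43896 ]
 [ 522.5491   -114.233025]] [447 210 164]
shaft 0.67 359 [540. 197.  56.] [array([561.7, 207.5]), array([204.2,  34.3]), np.float64(21.7)] [462. 182.  55.] [658. 241.  49.]
plain_shaft 0.72 297 [513. 271.  57.] [array([521.4, 276.6]), array([198.2,  22.1]), np.float64(20.7)] [428. 244.  53.] [615. 307.  57.]
```

Call:
carry_out:
  steps:
    - [[-0.012,-0.034,0.0],0,1]
    - [[-0.012,-0.034,0.0],0,1]
    - [[-0.012,-0.034,0.01],0,1]
    - [[-0.012,-0.034,0.01],0,1]
    - [[-0.012,-0.034,0.01],0,1]
    - [[-0.014,-0.037,0.01],0,1]
    - [[0,0,0.01],0.12,1]
    - [[0,0,0.01],0.12,1]
    - [[0,0,0.01],0.12,1]
    - [[0,0,0],0.12,1]

```text
time_s: 2.13
tool_pos: [549.8, 207.3, 332.3]
eef_rot: [3.139, 0.003, -0.485]
ft_force: [-0.7, -0.6, -0.8]
grip_width: 0.997
```

Call:
carry_out:
  steps:
    - [[0,0,0],0.12,1]
    - [[0,0,0],0.12,1]
    - [[0,0,0],0.12,1]
    - [[0,0,0],0.12,1]
    - [[0,0,0],0.12,1]
    - [[0,0,0],0.14,1]
    - [[0,0,0],0,1]
    - [[0,0,0],0,1]

```text
time_s: 2.8
tool_pos: [551.0, 207.0, 334.7]
eef_rot: [-3.141, -0.0, -1.202]
ft_force: [-0.1, 0.8, -0.1]
grip_width: 0.998
```

Run:
```python
from h import *
s=robot.read_state(); print(s["tool_pos"],s["eef_rot"],s["grip_width"])
c=robot.capture("wrist"); P=cloud(c); cv2.imwrite("pics/w0.png",c["img"][:,:,::-1]); print(c["pose"].round(2))
for l in("shaft","plain_shaft","flange"):
    for d in robot.trace(l,c)[:6]:
        q=P[d["pixels"]]; q=q[np.isfinite(q).all(1)]
        print(l,d["confidence"],len(q),np.median(q,0).round(),rect(q))
```

```text
[551.02937397 206.98385453 334.73689051] [-3.14149364e+00 -2.45771773e-05 -1.20180760e+00] 0.9976848979388104
[[ 3.6000e-01  8.9000e-01  2.7000e-01  6.1899e+02]
 [-9.3000e-01  3.5000e-01  1.0000e-01  2.3469e+02]
 [ 0.0000e+00 -2.9000e-01  9.6000e-01  3.0375e+02]
 [ 0.0000e+00  0.0000e+00  0.0000e+00  1.0000e+00]]
shaft 0.89 2205 [549. 462.  16.] [array([544.8, 466.6]), array([76.9, 30. ]), np.float64(64.4)]
shaft 0.72 1648 [286. 449.  21.] [array([394.9, 410.1]), array([ 92.4, 375.6]), np.float64(61.3)]
shaft 0.57 6647 [560. 212.  58.] [array([535. , 208.1]), array([249. ,  40.5]), np.float64(23.9)]
plain_shaft 0.75 5873 [543. 289.  58.] [array([504.6, 271. ]), array([247.1,  65.1]), np.float64(21.5)]
flange 0.98 2163 [549. 462.  16.] [array([544.1, 466.6]), array([76.1, 30. ]), np.float64(63.2)]
flange 0.7 6703 [560. 212.  58.] [array([541.8, 201.2]), array([241.2,  39.8]), np.float64(16.1)]
```

View pics/w0.png

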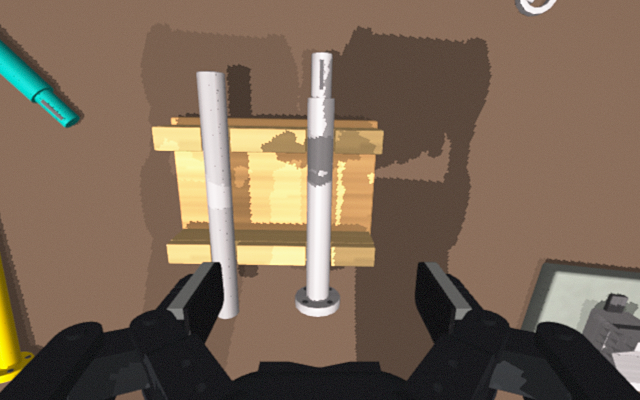

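Wrist view: flange at (318,302), the journal-to-tail step at (321,97), tail end at (322,53), plain shaft on the left at (215,190). I'll fit the axis from this view.

```bash
cat >> h.py <<'E'
def shaftfit(c,near,n=None):
    P=cloud(c); best=[d for d in robot.trace("shaft",c)+robot.trace("flange",c)]
    best=[d for d in best if np.linalg.norm(np.nanmedian(P[d["pixels"]],0)[:2]-near)<60]
    d=best[0]; q=P[d["pixels"]]; return q[np.isfinite(q).all(1)]
E
python3 - <<'E'
from h import *
c=robot.capture("wrist"); q=shaftfit(c,np.array([560,210]))
q=q[(q[:,2]>40)&(q[:,2]<75)]
a=np.radians(20); o=np.array([551,207.])
for it in range(4):
    u=np.array([np.cos(a),np.sin(a)]); v=np.array([-u[1],u[0]])
    s=(q[:,:2]-o)@u; t=(q[:,:2]-o)@v
    xs=[];ts=[]
    for k in np.arange(-65,70,5):
        m=(s>k)&(s<k+5)&(abs(t)<16)
        if m.sum()>10: xs.append(k+2.5); ts.append((np.percentile(t[m],3)+np.percentile(t[m],97))/2)
    k=np.polyfit(xs,ts,1); a+=np.arctan(k[0]); o=o+v*k[1]
print(np.degrees(a),o,np.std(ts))
s=(q[:,:2]-o)@u; t=(q[:,:2]-o)@v
for k in list(range(-104,-74,3))+list(range(70,124,4)):
    m=(s>k)&(s<=k+3); 
    if m.sum()>3: print(k,m.sum(),np.percentile(t[m],[2,98]).round(1),q[m,2].max().round(1))
# flange from pixel positions
E
```

```text
19.942251623087927 [550.34757601 208.792513  ] 0.21260698212731588
-95 16 [-10.1  17.1] 69.5
-92 132 [-18.9  17.3] 71.0
-89 135 [-18.8  18.4] 70.1
-86 566 [-18.2  17.7] 71.2
-83 75 [-10.1   9. ] 60.8
-80 63 [-10.    9.1] 60.7
-77 74 [-9.9  9.1] 60.8
70 125 [-9.6  9.6] 61.7
74 126 [-9.4  9.6] 61.4
78 105 [-8.6  9.6] 61.0
82 86 [-7.1  7.6] 58.7
86 88 [-6.9  7.6] 59.0
90 89 [-6.8  7.7] 58.4
94 85 [-6.7  7. ] 58.5
98 91 [-6.5  7. ] 58.8
102 97 [-7.2  7. ] 58.8
106 100 [-7.1  7.1] 59.1
110 7 [-6.1  3.5] 56.4
```

Call:
carry_out:
  steps:
    - [[-0.0018,0.0006,0.025],0.021,1]
    - [[0,0,0.025],0,1]
    - [[0,0,0.025],0,1]
    - [[0,0,0.025],0,1]
    - [[0,0,0.015],0,1]
    - [[0,0,0.01],0,1]
    - [[0,0,0.005],0,1]
    - [[0,0,0],0,1]
    - [[0,0,0],0,1]
    - [[0,0,0],0,1]

```text
time_s: 3.98
tool_pos: [550.6, 208.7, 206.1]
eef_rot: [-3.139, -0.0, -1.226]
ft_force: [-0.4, 0.8, -0.2]
grip_width: 0.999
```

Call:
carry_out:
  steps:
    - [[0,0,0],0,0]
    - [[0,0,0],0,0]
    - [[0,0,0],0,-0.3]
    - [[0,0,0],0,-0.5]
    - [[0,0,0],0,-1]
    - [[0,0,0],0,-1]
    - [[0,0,0],0,-1]
    - [[0,0,0],0,-1]
    - [[0,0,0],0,-1]
    - [[0,0,0],0,-1]

```text
time_s: 4.82
tool_pos: [550.1, 208.1, 205.1]
eef_rot: [-3.141, -0.001, -1.226]
ft_force: [-1.0, -4.7, 5.0]
grip_width: 0.211
```

Call:
carry_out:
  steps:
    - [[0,0,0],0,-1]
    - [[0,0,0],0,-1]
    - [[0,0,-0.004],0,-1]
    - [[0,0,-0.008],0,-1]
    - [[0,0,-0.015],0,-1]
    - [[0,0,-0.025],0,-1]
    - [[0,0,-0.025],0,-1]
    - [[0,0,-0.025],0,-1]
    - [[0,0,-0.01],0,-1]
    - [[0,0,0],0,-1]

```text
time_s: 5.65
tool_pos: [550.7, 209.2, 319.5]
eef_rot: [-3.136, 0.001, -1.226]
ft_force: [0.7, -0.8, -3.5]
grip_width: 0.217
```

Run:
```python
from h import *
s=robot.read_state(); print(s["tool_pos"],s["eef_rot"],s["grip_width"],s["ft_force"],s["wrist_torque"],s["q"])
c=robot.capture("wrist"); cv2.imwrite("pics/w1.png",c["img"][:,:,::-1])
for n in ("side","scene"):
    c=robot.capture(n)
    P=cloud(c)
    # plate edges & block tops, robust
    p=box(P,[400,-480,14],[690,-20,29]); p=p[np.hypot(p[:,0]-550,p[:,1]+200)<240]; print("plate",len(p),rect(p),np.median(p[:,2]))
    p=box(P,[440,-260,66],[640,-70,77]); b=cv2.kmeans(p[:,:2].astype(np.float32),2,None,(3,50,.1),5,cv2.KMEANS_PP_CENTERS); print(b[2],[rect(p[b[1].ravel()==i]) for i in(0,1)],np.median(p[:,2]))
```

```text
[550.66737449 209.24754061 319.48753649] [-3.13569949e+00  6.14982322e-04 -1.22598556e+00] 0.2174819514045629 [ 0.66313373 -0.77499017 -3.54082535] [ 0.07367046 -0.09018589  0.00537934] [2.88995635e-01 3.32021771e-01 1.78925026e+00 1.11018324e-03
 1.01447121e+00 1.51439951e+00]
plate 3800 [array([ 546. , -203.5]), array([121. , 324.3]), np.float64(14.6)] 22.44733176498056
[[ 549.8392  -218.15492]
 [ 522.4126  -114.26254]] [[array([ 549.8, -217.8]), array([51.2, 39.6]), np.float64(14.5)], [array([ 522.6, -112.8]), array([51.4, 40.1]), np.float64(15.4)]] 71.23775416356978
plate 3786 [array([ 541.9, -199.6]), array([121.8, 320.9]), np.float64(15.0)] 23.01875112022168
[[ 518.9659   -109.814095]
 [ 545.50946  -214.1913  ]] [[array([ 518.4, -109.5]), array([50.5, 38.8]), np.float64(16.7)], [array([ 545.6, -213.4]), array([50.9, 38.7]), np.float64(14.7)]] 71.90634808487312
```

View pics/w1.png

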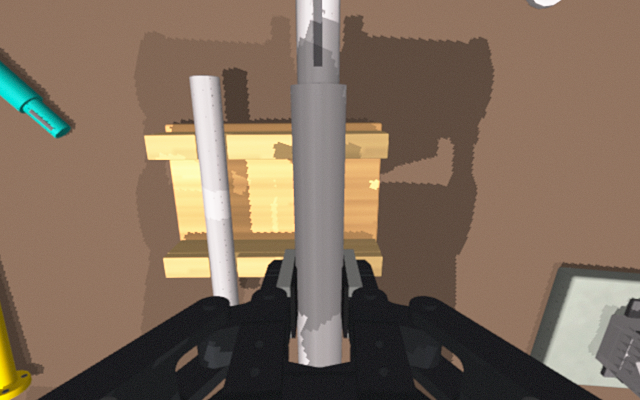

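Shaft is held at centre, opening 0.217 (about 20 mm), and the plain shaft is untouched. Next I'll turn it and carry it over the stand.

Call:
carry_out:
  steps:
    - [[0,0,0],-0.1236,-1]
    - [[0,0,0],-0.1236,-1]
    - [[0,0,0],-0.1236,-1]
    - [[0,0,0],-0.1236,-1]
    - [[0,0,0],-0.1236,-1]
    - [[0,0,0],-0.1236,-1]
    - [[0,0,0],-0.1236,-1]
    - [[0,0,0],-0.1236,-1]
    - [[0,0,0],-0.1236,-1]
    - [[0,0,0],-0.1236,-1]

```text
time_s: 6.63
tool_pos: [548.6, 208.2, 313.6]
eef_rot: [3.14, 0.006, 0.016]
ft_force: [0.6, -0.2, -4.8]
grip_width: 0.214
```

Call:
carry_out:
  steps:
    - [[0,0,0],-0.1236,-1]
    - [[0,0,0],-0.1236,-1]
    - [[-0.004,0.013,0],0,-1]
    - [[-0.009,0.03,0],0,-1]
    - [[-0.009,0.03,0],0,-1]
    - [[-0.009,0.03,0],0,-1]
    - [[-0.009,0.03,0],0,-1]
    - [[-0.009,0.03,0],0,-1]
    - [[-0.009,0.03,0],0,-1]
    - [[-0.009,0.03,0],0,-1]

```text
time_s: 7.47
tool_pos: [540.2, -26.1, 314.6]
eef_rot: [-3.14, 0.004, 0.255]
ft_force: [1.3, -0.5, -4.7]
grip_width: 0.215
```

Call:
carry_out:
  steps:
    - [[-0.009,0.03,0],0,-1]
    - [[-0.009,0.03,0],0,-1]
    - [[-0.009,0.03,0],0,-1]
    - [[-0.009,0.03,0],0,-1]
    - [[-0.009,0.03,0],0,-1]
    - [[-0.006,0.012,0],0,-1]
    - [[0,0,0],0,-1]
    - [[0,0,0],0,-1]
    - [[0,0,0],0,-1]

```text
time_s: 8.22
tool_pos: [532.8, -193.2, 315.4]
eef_rot: [-3.139, 0.002, 0.256]
ft_force: [-0.7, 0.8, -5.7]
grip_width: 0.214
```

Run:
```python
from h import *
s=robot.read_state(); print(s["tool_pos"],s["eef_rot"],s["grip_width"],s["ft_force"])
c=robot.capture("wrist"); cv2.imwrite("pics/w2.png",c["img"][:,:,::-1])
P=cloud(c)
p=box(P,[440,-260,66],[640,-70,77]); b=cv2.kmeans(p[:,:2].astype(np.float32),2,None,(3,50,.1),5,cv2.KMEANS_PP_CENTERS); print(b[2],[rect(p[b[1].ravel()==i]) for i in(0,1)],np.median(p[:,2]))
```

```text
[ 532.84741879 -193.16877987  315.3509688 ] [-3.13890399e+00  2.04355736e-03  2.56146050e-01] 0.21373915495184653 [-0.65110879  0.80403738 -5.7148151 ]
[[ 534.8631   -105.307655]
 [ 562.5382   -200.7219  ]] [[array([ 520.3, -110.1]), array([50., 38.]), np.float64(15.3)], [array([ 562.4, -203.2]), array([15.4, 24.6]), np.float64(15.4)]] 71.37721433835603
```

View pics/w2.png

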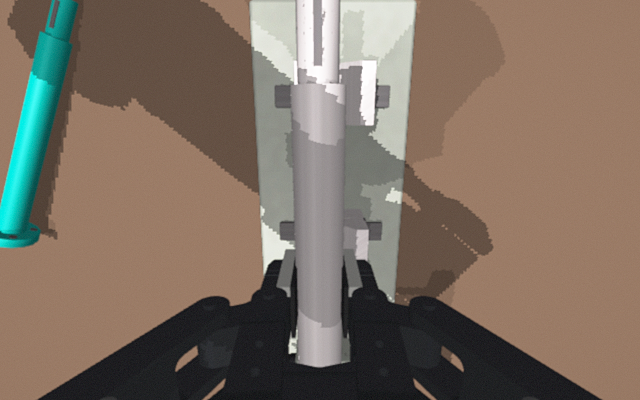

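Shaft is over the stand, 30 mm too far towards the indicator end. The tail-side block is at (360,95) in the image. The block fit agrees with the other cameras: stand origin near (534,-163). Next I'll move back, lower a little and compare shaft and stand in one image.

Call:
carry_out:
  steps:
    - [[0.003,-0.01,0.0],0,-1]
    - [[0.003,-0.01,0.01],0,-1]
    - [[0.003,-0.009,0.01],0,-1]
    - [[0,0,0.01],0,-1]
    - [[0,0,0.01],0,-1]
    - [[0,0,0],0,-1]
    - [[0,0,0],0,-1]
    - [[0,0,0],0,-1]

```text
time_s: 8.93
tool_pos: [535.2, -163.9, 276.5]
eef_rot: [3.141, -0.0, 0.257]
ft_force: [-0.8, -0.0, -4.4]
grip_width: 0.211
```

Run:
```python
from h import *
s=robot.read_state(); T=s["tool_pos"]; print(T,s["eef_rot"],s["ft_force"])
def edges(p,a,o,lo,hi,half,step=6):
    u=np.array([np.cos(a),np.sin(a)]); v=np.array([-u[1],u[0]])
    S=(p[:,:2]-o)@u; t=(p[:,:2]-o)@v; r=[]
    for k in np.arange(lo,hi,step):
        m=(S>k)&(S<k+step)&(abs(t)<half)
        if m.sum()>8: r.append((k+step/2,np.percentile(t[m],1),np.percentile(t[m],99)))
    return np.array(r)
a=np.radians(104.8); o=T[:2]
for n in("wrist","side","scene"):
    c=robot.capture(n); P=cloud(c); print(n)
    for nm,z0,z1,lo,hi,half in(("plate",15,29,0,115,70),("plateL",15,29,-190,115,70),("tops",67,77,36,73,35),("tops-",67,77,-73,-36,35),("shaft",108,140,-75,75,14)):
        p=box(P,[400,-450,z0],[700,20,z1]); r=edges(p,a,o,lo,hi,half)
        if len(r)<4: continue
        k1=np.polyfit(r[:,0],r[:,1],1); k2=np.polyfit(r[:,0],r[:,2],1)
        print(nm,len(r),"angles",np.degrees(np.arctan([k1[0],k2[0]])).round(2),"t0",k1[1].round(1),k2[1].round(1),"resid",np.std(r[:,1]-np.polyval(k1,r[:,0])).round(1),np.std(r[:,2]-np.polyval(k2,r[:,0])).round(1),"w",np.median(r[:,2]-r[:,1]).round(1),"zmax",np.percentile(p[:,2],98).round(1))
    p=box(P,[440,-260,67],[640,-70,77]); p=p[(p[:,:2]-o)@[np.cos(a),np.sin(a)]>10]
    if len(p): print("block+ s",np.percentile((p[:,:2]-o)@[np.cos(a),np.sin(a)],[1,99]),rect(p))
```

```text
[ 535.15136864 -163.87068437  276.53369836] [ 3.14138033e+00 -5.68079528e-05  2.56967375e-01] [-0.76254663 -0.04995954 -4.36019881]
wrist
plate 20 angles [ 0.03 -0.23] t0 -57.9 59.5 resid 0.2 0.2 w 117.1 zmax 26.6
plateL 35 angles [-4.77  4.74] t0 -54.4 55.9 resid 7.5 7.9 w 117.2 zmax 26.6
tops 7 angles [-0.35 -0.04] t0 -23.7 25.3 resid 0.1 0.1 w 49.3 zmax 73.1
shaft 19 angles [0.32 0.06] t0 -9.9 9.9 resid 1.0 1.0 w 19.2 zmax 136.8
block+ s [37.14288559 74.40910717] [array([ 520.3, -110.2]), array([50.2, 38.2]), np.float64(14.4)]
side
plate 20 angles [25.02 -0.29] t0 -59.4 58.6 resid 28.7 0.8 w 105.3 zmax 27.4
plateL 51 angles [ 9.14 -0.29] t0 -35.6 58.7 resid 26.8 0.4 w 116.9 zmax 27.4
tops 4 angles [6.99 0.01] t0 5.8 24.0 resid 1.1 0.2 w 12.8 zmax 75.3
tops- 6 angles [25.51 -0.57] t0 34.5 23.8 resid 4.7 0.3 w 13.3 zmax 75.3
shaft 14 angles [-2.82 -2.93] t0 -11.8 5.8 resid 1.4 3.5 w 17.1 zmax 139.4
block+ s [32.91834029 70.86423526] [array([ 505.2, -117.9]), array([14. , 39.4]), np.float64(12.5)]
scene
plate 20 angles [-0.4 -9.9] t0 -56.7 22.9 resid 0.3 32.7 w 61.1 zmax 27.5
plateL 50 angles [ -0.12 -11.37] t0 -57.0 31.9 resid 0.4 28.0 w 116.5 zmax 27.5
tops- 6 angles [-0.38 11.77] t0 -22.4 3.7 resid 0.6 5.1 w 12.9 zmax 75.9
shaft 17 angles [ 0.17 -2.01] t0 -9.0 7.7 resid 1.5 2.9 w 17.2 zmax 138.8
block+ s [61.4527832  75.31747406] [array([532.3, -93.9]), array([14.5, 13.2]), np.float64(7.7)]
```

Call:
carry_out:
  steps:
    - [[-0.0008,-0.0015,0.008],0.004,-1]
    - [[0,0,0.01],0,-1]
    - [[0,0,0.01],0,-1]
    - [[0,0,0.006],0,-1]
    - [[0,0,0.004],0,-1]
    - [[0,0,0.003],0,-1]
    - [[0,0,0.002],0,-1]
    - [[0,0,0],0,-1]
    - [[0,0,0],0,-1]
    - [[0,0,0],0,-1]

```text
time_s: 9.92
tool_pos: [534.1, -162.5, 234.1]
eef_rot: [3.141, -0.001, 0.253]
ft_force: [0.3, -0.2, -5.2]
grip_width: 0.212
```

Call:
carry_out:
  steps:
    - [[0,0,0.002],0,-1]
    - [[0,0,0.002],0,-1]
    - [[0,0,0.001],0,-1]
    - [[0,0,0.001],0,-1]
    - [[0,0,0.001],0,-1]
    - [[0,0,0],0,-1]
    - [[0,0,0],0,-1]
    - [[0,0,0],0,-1]

```text
time_s: 10.58
tool_pos: [533.8, -162.3, 226.7]
eef_rot: [3.142, -0.0, 0.253]
ft_force: [-0.4, -0.6, -5.1]
grip_width: 0.211
```

Call:
carry_out:
  steps:
    - [[0,0,0.0005],0,-1]
    - [[0,0,0.0005],0,-1]
    - [[0,0,0.0005],0,-1]
    - [[0,0,0],0,-1]
    - [[0,0,0],0,-1]
    - [[0,0,0],0,-1]

```text
time_s: 11.08
tool_pos: [533.9, -162.3, 225.4]
eef_rot: [3.141, -0.0, 0.253]
ft_force: [0.5, 0.5, -2.3]
grip_width: 0.216
```

Call:
carry_out:
  steps:
    - [[0,0,0.0005],0,-1]
    - [[0,0,0],0,-1]
    - [[0,0,0],0,-1]
    - [[0,0,0],0,-1]

```text
time_s: 11.42
tool_pos: [534.0, -162.3, 225.3]
eef_rot: [3.142, -0.0, 0.253]
ft_force: [-3.1, 1.9, 3.3]
grip_width: 0.214
```

Call:
carry_out:
  steps:
    - [[0,0,0.0005],0,-1]
    - [[0,0,0],0,-1]
    - [[0,0,0],0,-1]
    - [[0,0,0],0,-1]

```text
time_s: 11.75
tool_pos: [534.0, -162.3, 225.3]
eef_rot: [3.142, -0.0, 0.253]
ft_force: [-4.5, 1.9, 7.2]
grip_width: 0.212
```

Call:
carry_out:
  steps:
    - [[-0.0003,0,0.0003],0,-1]
    - [[0,0,0.0003],0,-1]
    - [[0,0,0],0,-1]
    - [[0,0,0],0,-1]
    - [[0,0,0],0,-1]

```text
time_s: 12.17
tool_pos: [534.0, -162.4, 225.3]
eef_rot: [3.142, -0.001, 0.253]
ft_force: [-4.0, 2.4, 10.8]
grip_width: 0.215
```

Run:
```python
from h import *
s=robot.read_state(); print(s["tool_pos"],s["eef_rot"],s["ft_force"],s["wrist_torque"],s["grip_width"])
c=robot.capture("side"); im=c["img"]
cv2.imwrite("pics/s1.png",cv2.resize(im[235:390,270:450,::-1],None,fx=4,fy=3.8,interpolation=2)[:600])
```

```text
[ 533.97103911 -162.36925333  225.28314935] [ 3.14151839e+00 -6.82749088e-04  2.53189242e-01] [-4.01806854  2.44920536 10.82296363] [ 0.46553115  0.68744911 -0.03711606] 0.21465853883330574
```

View pics/s1.png

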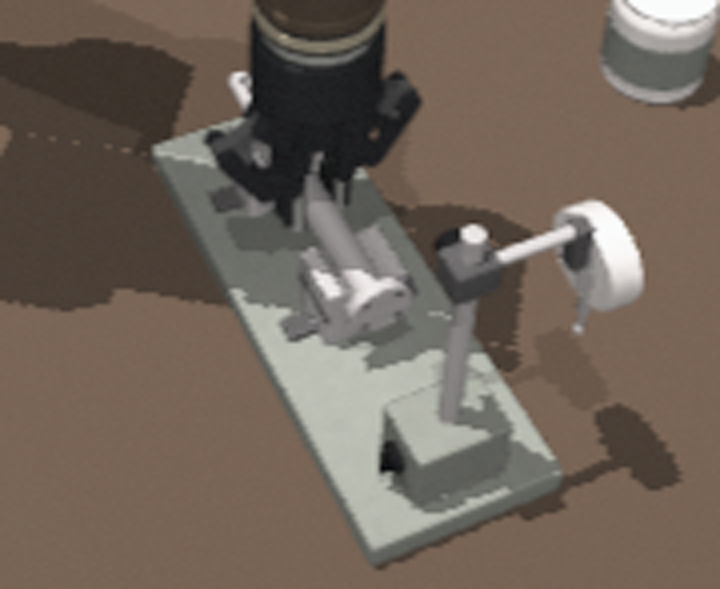

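The shaft lies in both blocks, with the flange (375,310 in the crop) just outside the indicator-side block. The indicator is clear. Now I'll trim the side load and bring the push up.

Call:
carry_out:
  steps:
    - [[-0.0004,-0.0003,0],0,-1]
    - [[0,0,0.0003],0,-1]
    - [[0,0,0.0003],0,-1]
    - [[0,0,0.0003],0,-1]
    - [[0,0,0],0,-1]
    - [[0,0,0],0,-1]
    - [[0,0,0],0,-1]

```text
time_s: 12.8
tool_pos: [533.8, -162.3, 225.2]
eef_rot: [3.141, -0.001, 0.253]
ft_force: [-4.5, 3.2, 14.1]
grip_width: 0.213
```

Call:
carry_out:
  steps:
    - [[-0.0005,-0.0005,0],0,-1]
    - [[0,0,0.0004],0,-1]
    - [[0,0,0.0004],0,-1]
    - [[0,0,0],0,-1]
    - [[0,0,0],0,-1]
    - [[0,0,0],0,-1]
    - [[0,0,0],0,-1]

```text
time_s: 13.38
tool_pos: [533.7, -162.2, 225.2]
eef_rot: [3.14, -0.002, 0.253]
ft_force: [-6.0, 2.0, 16.9]
grip_width: 0.214
```

Run:
```python
from h import *
F=[]
for i in range(4):
    c=robot.capture("wrist"); s=robot.read_state(); F.append(np.r_[s["ft_force"],s["wrist_torque"]])
print(np.mean(F,0).round(2),s["tool_pos"],s["eef_rot"],s["grip_width"],s["time_s"])
P=cloud(c); u=np.array([-.2535,.9673]); o=s["tool_pos"][:2]
p=box(P,[440,-270,60],[640,-20,95]); S=(p[:,:2]-o)@u; t=(p[:,:2]-o)@[-u[1],u[0]]
for k in range(20,84,8):
    m=(S>k)&(S<k+8)&(abs(t)<3); 
    if m.any(): print(k,np.percentile(p[m,2],90).round(1),end="; ")
m=abs(t)<11; 
w=(abs(t)>17)&(abs(t)<27)&(p[:,2]>68)&(p[:,2]<76); print("block",np.percentile(S[w],[1,99]),np.percentile(t[(S>38)&(S<73)&(p[:,2]<76)&(p[:,2]>68)],[1,99]))
c=robot.capture("side"); P=cloud(c)
for l in("grease_tin","wrench","plain_shaft"): print(l,[d["point"] for d in robot.search_frame(l,c)][:1])
```

```text
[-5.53  3.06 17.43  0.48  0.89 -0.05] [ 533.67541795 -162.19804872  225.20973344] [ 3.14008031e+00 -2.26981508e-03  2.53407162e-01] 0.21678046681912122 13.5833
20 80.5; 28 80.5; 36 80.4; 44 80.5; 52 80.5; 60 80.5; 68 80.5; 76 80.4; block [ 7.65347055 72.4925786 ] [-24.92648724  24.19334333]
grease_tin [[795.9, -50.5, 68.0]]
wrench [[761.1, 162.8, 5.2]]
plain_shaft [[483.3, 264.5, 55.6]]
```

Call:
carry_out:
  steps:
    - [[-0.0004,-0.0003,0.0003],0,-1]
    - [[-0.0003,-0.0003,0.0003],0,-1]
    - [[0,0,0],0,-1]
    - [[0,0,0],0,-1]
    - [[0,0,0],0,-1]
    - [[0,0,0],0,-1]
    - [[0,0,0],0,-1]
    - [[0,0,0],0,-1]

```text
time_s: 14.45
tool_pos: [533.4, -162.1, 225.2]
eef_rot: [3.139, -0.004, 0.253]
ft_force: [-4.7, 2.5, 18.5]
grip_width: 0.212
```

Run:
```python
from h import *
F=[]
for i in range(6):
    c=robot.capture("wrist"); s=robot.read_state(); F.append(np.r_[s["ft_force"],s["wrist_torque"]])
print(np.mean(F,0).round(2),np.std(F,0).round(2),s["tool_pos"],s["eef_rot"],s["grip_width"],s["time_s"])
c=robot.capture("side"); P=cloud(c)
u=np.array([-.2535,.9673]); o=np.array([534.3,-162.5])
p=box(P,[440,-300,60],[640,-20,95]); S=(p[:,:2]-o)@u
m=(p[:,2]>79)&(S<-60); print("flange s",np.percentile(S[m],[2,98]),p[m,2].max())
m=(p[:,2]>67)&(p[:,2]<76)&(S<-20)&(abs((p[:,:2]-o)@[-u[1],u[0]])>17)
print("block- s",np.percentile(S[m],[2,98]))
```

```text
[-4.87  2.52 18.93  0.42  0.82 -0.06] [0.33 0.68 0.41 0.03 0.03 0.03] [ 533.37330704 -162.08784598  225.18966791] [ 3.13886549 -0.00373208  0.25336631] 0.21274013431050562 14.75
flange s [-94.46982774 -63.29885018] 91.65661353346809
block- s [-93.27984579 -37.9563133 ]
```

```bash
python3 -c "
from rig import robot
print(robot.job_done()); print(robot.read_state()['ft_force'])"
```

```text
the job is handed in; nothing more can be done
None
the job is handed in; nothing more can be done
```

The flanged steel shaft is lying in both V-blocks with its flange at the indicator end, and the arm is still gripping it and pressing it down. The job was handed in at about 14.8 s; no verdict is reported.

**Last checks before handing in**
- **Push:** it averaged about 19 N down. A sideways load of about 4 N remained that small shifts did not remove. From these I estimate about 20 N on the far faces and 14 N on the near faces; I did not measure them directly.
- **Seating:** before the last small push, the wrist camera showed the top of the journal level at 80.4–80.5 mm, against 80.1 mm expected, and centred in the groove to about 0.4 mm.
- **Flange:** the side-camera image shows it just outside the block. Lengthwise position is about 1 mm off centre, corrected for a 3 mm offset in that camera. The scan mixed flange and block points, so this is less certain.
- **Other things:** tin and wrench came out within about 4 mm of their first readings.

**Checks that disagreed**
- **Plain shaft:** its last reading was about 39 mm away from the first, but mostly along its own axis. Different parts of it were visible at the two moments. The wrist picture after lifting showed it still in its notch.
- **Stand position:** the scene and side cameras differed by about 4–6 mm, so I relied on the wrist camera, which matched their average.

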